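# Close and tuck the readout's battery door

### The job

Close the battery door of the grey readout: fold the sprung door down over the cells with your fingertips, and while it is held down push it along by its thumb catch until its free edge is tucked fully home beneath the retaining lip, then let go. Touch only the outside of the door, never its inner face, pinch and lift nothing, and leave the cells in their wells and the other things where they lie.

Things in the scene. Friction and masses are not known exactly. Their poses are not given: they have to be found in the camera images.
- readout: grey bench measuring readout, fixed to the bench. Housing 170 (x) x 130 (y) x 46 mm high; origin on the bench under it, the housing spans x -85..85, y -60..70 mm; z up. x -85..-27 is the front strip with display and round keys; behind it is the open battery compartment (x -25..79, y -42..47) with four AA cells. The door is hinged along the +y side of the compartment; the retaining lip runs along its -y side.
- door_hinge (a joint): door's hinge angle in rad: 0 = door lying level over the compartment (outer face 46 mm above the bench), positive = open (1.57 upright, more leans out over the +y side), stop at -0.08. A light spring lifts the door toward 1.75 whenever nothing holds it down (about 0.08 N m at 0, 0.02 N m of friction, so it comes to rest between about 1.1 and 2), so it only stays shut once its edge is under the lip, where it then rests at about +0.025.
- door_slide (a joint): travel of the door in its slotted hinge, along the door away from the hinge, in m: 0 = drawn back (start), 0.012 = stop, fully home. Stiff: takes about 4 N to move and stays where left. With the door level, 3 mm of travel brings the edge to the lip, 12 mm puts it 9 mm under. If slid out before it is folded level, the door lands on top of the lip.
- hinge_line (a point): middle of the hinge line, fixed to the readout at x 27, y 42, z 44 mm in its frame; axes as the readout's. The hinge runs along the readout's x.
- lip_nose (a point): middle of the front edge of the fixed retaining lip, at x 27, y -31 mm in the readout's frame, at the height of the lip's underside, z 48 mm. The lip is 112 mm long along x; its top is 54.5 mm up; beneath the nose a 35 degree lead-in rises from the underside to 51.5 mm.
- door_edge (a point): middle of the door's free edge on the outer face, 70 mm from the hinge line at slide 0; moves with the door. Door is 98 mm wide (along the hinge) and 4.5 mm thick, its outer face lies 2 mm outside the hinge line. Its z axis is the outward normal of the outer face; its -y axis points from hinge to free edge.
- catch_foot (a point): on the door's outer face, at the foot of the steep side of the thumb catch: a ridge 60 mm long parallel to the hinge, centred on the door, 8 mm high, 43 mm from the hinge line; steep face toward the hinge (to push against), ramp down to 55 mm from the hinge on the lip side. Between hinge and catch the outer face is flat. Axes as door_edge.
- liner: thin steel sheet 94 x 63 mm that covers the inside face of the door; fingers must not touch it. Origin on the hinge line.
- cell_0: AA cell, 16 mm thick, 50 mm long, lying loose in its well of the battery compartment, at x -12, y 3 mm in the readout's frame; origin under its middle, 19 mm above the bench. Leave it.
- cell_1: AA cell, 16 mm thick, 50 mm long, lying loose in its well of the battery compartment, at x 14, y 3 mm in the readout's frame; origin under its middle, 19 mm above the bench. Leave it.
- cell_2: AA cell, 16 mm thick, 50 mm long, lying loose in its well of the battery compartment, at x 40, y 3 mm in the readout's frame; origin under its middle, 19 mm above the bench. Leave it.
- cell_3: AA cell, 16 mm thick, 50 mm long, lying loose in its well of the battery compartment, at x 66, y 3 mm in the readout's frame; origin under its middle, 19 mm above the bench. Leave it.
- tweezers: steel tweezers 125 mm long, 9 mm high, lying beside the hinge side of the readout; loose bystander, origin at the centre of its underside. Leave it.
- screwdriver: red-handled screwdriver 167 mm long, lying beside the lip side; loose bystander, origin at the centre of its underside. Leave it.
- marker_pen: black marker 128 mm long, lying beyond the screwdriver; loose bystander, origin at the centre of its underside. Leave it.
- loupe: black loupe, 31 mm wide and high, behind the readout; loose bystander, origin at the centre of its underside. Leave it.
- gauge_block_0: steel gauge block 30 x 15 x 18 mm, behind the readout; loose bystander, origin at the centre of its underside. Leave it.
- vial_a: white lidded pot, 34 mm wide, 28 mm high, behind the readout; loose bystander, origin at the centre of its underside. Leave it.

How it is judged:
On the way, in this order (a step that is already met when the one before it is completed fails the run):
1. the door is folded down over the compartment (value of joint door_hinge below 0.25 rad), for 0.1 s.
2. its edge is tucked home beneath the lip (value of joint door_slide above 0.009 m and value of joint door_hinge below 0.07 rad), for 0.2 s.
At the end, for the whole second after the job is handed in: The door stays shut by itself: slid at least 9 of its 12 mm under the lip, hinge angle below 0.07 rad, at rest, with the cells in their wells (all of step 2 and velocity of joint door_slide between -0.005 and 0.005 m/s and not (z of any of cell_0, cell_1, cell_2, cell_3 in the frame of readout above 0.03 m)); the robot touches nothing.
It fails at once if the inner face of the door is touched (as in a pinch) (contact force between the fingers and liner above 0.5 N).
It fails at once if a cell is lifted out of its well (z of any of cell_0, cell_1, cell_2, cell_3 in the frame of readout above 0.03 m).
It fails at once if a bystander is moved more than 20 mm (distance of any of tweezers, screwdriver, marker_pen, loupe, gauge_block_0, vial_a from where it was at the start of the episode above 0.02 m).
It also fails if it takes over 38 s, if anything falls off the work surface, if the arm or the gripper's body presses on something with over 40 N, if the wrist force passes 120 N, or if a joint passes its speed limit or range.

### The arm

A 6-joint arm with a two-finger parallel gripper is mounted at the origin on a cart in front of the work surface, level with it; the furniture and walls round the work are solid. World frame = base frame: x ahead of the robot, y to its left, z up, the work surface at z = 0. Lengths are in m, angles in rad, forces in N, time in s.
With the tool pointing down it reaches from about 0.325 to 0.85 m from the base axis. Payload 4.4 kg.
Tool frame: the origin (TCP) lies midway between the tips of the shut fingers; the grasp point (between the pads) lies 19 mm behind it; z points along the fingers, y is the line along which they close (so a half turn about z gives the same grasp; the last joint's range is limited). The gripper opens to 94 mm and grips with 3 to 60 N. Pads are 16 mm wide; open, the fingers measure 119 mm over their backs; the gripper's body (75 mm by 177 mm) begins 78 mm behind the grasp point.
Start: joints at [0.994, 0.207, 1.542, -0, 1.393, -0.15], TCP at [0.238, 0.523, 0.18] pointing down, gripper open.
Joint ranges: [-2.73, 2.73], [-0.86, 2.22], [0.23, 2.46], [-1.11, 4.25], [0.08, 2.63], [-2.82, 2.82]. Speed limits (rad/s): [2.79, 2.79, 3.14, 3.14, 3.14, 3.14].

### API

Orientations are given as a unit quaternion [w, x, y, z].
In Python, from rig import env gives the robot as it stands.
- The arm moves only by the shell command python3 -m creep 'ROWS' [FORCE]. ROWS is JSON, a list of rows, each a list of 5 numbers: the opening, from 0 (shut) to 1 (fully open), then the shift along the world's x, y, z each as a share of 0.4 m, from -1 to 1, then the turn about the world's z as a share of pi/2 rad, from -1 to 1. A call has 1 to 12 rows; each row is the pose to reach, as a shift and turn from the pose commanded when the call began; what a row does not reach only later rows make up. A row lasts 1/8 s, in which the tool goes at most 62.5 mm and 10.7 degrees, less where a joint would pass 70% of its speed; a pose out of reach is approached as far as the arm can. A call with a number of a shift or a turn outside -1 to 1 is refused whole. A call with a gripper value outside its range is refused whole. The fingers move at their own pace and stop on an object; FORCE is the grip in N (left out, the last holds). Time passes only in rows, so rows that repeat a pose let the fingers close. It gives the time, the measured TCP pose, the force, the opening and the grip force at its end, in the units of the state.
- env.sense(): the state, without advancing time (a new reading comes with each control period).
- env.capture(name): name is "side" or "top"; returns a dict with "img" (420x560x3 uint8, red, green, blue), "camera_matrix" (3x3 intrinsics, pixels), "dist_coeffs" ([k1, k2, p1, p2, k3] as OpenCV has them; the pictures are not rectified), "camera_from_world" (4x4, takes a point from world to camera coordinates). Camera axes: x right, y down, z forward; pixel columns grow to the right and rows downward; lengths in m; the calibration is good to about 2 mm. A picture is of the moment at which its call begins. There is no depth.
- env.job_done(): hands the job in; it is judged then, once.
Trained networks look in the newest picture that a camera, given by its name, has taken for a name from the list of things; names that differ only in an ending like _2 or _b are one class to them, and where a whole thing is asked for, a point or a joint stands for the part that bears it (a point fixed in the world has none). Each returns a list of dicts, best first, with "score" (0 to 1); they miss things now and then, are a little off and sometimes report something else, mostly with a low value. They report only what shows in the picture. A call takes as long as a camera call.
- env.masks_of(camera, thing): "region" (420x560 bool, what is visible of it) and "position" ([column, row] in pixels, amid what is visible of it).
The state is a dict: "time_s": time; "q": joint angles; "qd": joint speeds; "joint_efforts": joint torques, N m; "eef_pos": TCP position; "ee_rot": TCP orientation; "wrist_force": force on the tool from outside, world axes, zero at the start; "ft_torque": the same for the moment, N m; "gripper_width": finger opening in m; "grip_force": force on a finger pad.
Only numpy, scipy, OpenCV 4.12 (cv2) and the standard library are available. Lean on these libraries where they do the work, as an engineer would, in place of code of your own. Each camera call takes 0.05 s, during which the arm holds its last target. There are 200 camera calls.

## Working session

There is one attempt and no reset: what is moved stays moved. The work goes in short steps, Python scripts to look and compute and a shell command to move; the robot and the scene stay as the last step left them, time stands still between calls to the robot, and variables do not carry over. Pictures are saved under pics/ and viewed, at most 10 in all, crops included, and the job is handed in when it is done.

```bash
mkdir -p pics; python3 - <<'E'
from rig import env
import cv2,numpy as np
s=env.sense();print(s['time_s'],s['eef_pos'],s['ee_rot'],s['gripper_width'])
for c in("top","side"):
    d=env.capture(c);cv2.imwrite(f"pics/{c}0.png",d["img"][:,:,::-1])
    print(c,d["camera_matrix"],d["dist_coeffs"],np.round(d["camera_from_world"],4))
    for t in("readout","door_edge","catch_foot","liner","cell_0","tweezers","screwdriver","loupe"):
        for m in env.masks_of(c,t)[:4]:print(t,round(m["score"],2),np.round(m["position"],1),m["region"].sum())
E
```

```text
0.0 [0.23755709 0.52268327 0.17929761] [-3.99179099e-04  2.11775362e-01  9.77317718e-01 -1.05632814e-03] 0.09386486892843615
top [[465.81627248   0.         276.1879226 ]
 [  0.         465.81627248 211.47860407]
 [  0.           0.           1.        ]] [-0.07946441  0.          0.          0.          0.        ] [[ 0.0086 -0.9995 -0.0294  0.2265]
 [-0.9959 -0.0059 -0.0905  0.5856]
 [ 0.0903  0.0301 -0.9955  0.8489]
 [ 0.      0.      0.      1.    ]]
readout 0.79 [307.3 253.5] 6030
readout 0.3 [317.3 228.9] 160
door_edge 0.71 [283.4 227.8] 857
catch_foot 0.9 [285.7 230.6] 881
catch_foot 0.39 [314.7 216. ] 176
liner 0.81 [287.8 230.1] 837
cell_0 0.56 [312.8 227.7] 185
cell_0 0.44 [313.8 239.7] 192
tweezers 0.72 [248.3 266.7] 13
tweezers 0.32 [313.1 241.3] 210
screwdriver 0.87 [364.1 278.8] 411
loupe 0.77 [277.6 187.4] 207
side [[480.28017878   0.         275.83453021]
 [  0.         480.28017878 209.21084312]
 [  0.           0.           1.        ]] [-0.13428724  0.          0.          0.          0.        ] [[ 0.9946 -0.1035  0.0069 -0.5219]
 [-0.0376 -0.4221 -0.9058  0.152 ]
 [ 0.0967  0.9006 -0.4237  0.7165]
 [ 0.      0.      0.      1.    ]]
readout 0.9 [263.  226.5] 6214
door_edge 0.73 [276.5 189.1] 1691
catch_foot 0.74 [277.6 191.9] 1666
liner 0.83 [275.9 193.8] 1595
tweezers 0.43 [275.3 196.4] 1856
tweezers 0.41 [324.9 232.1] 187
tweezers 0.23 [265.3 223.8] 6151
screwdriver 0.6 [237.8 266.1] 486
loupe 0.52 [316.  219.6] 227
```

```bash
python3 - <<'E'
import cv2,numpy as np
a=cv2.imread("pics/top0.png")[150:330,200:420];b=cv2.imread("pics/side0.png")[130:310,170:390]
cv2.imwrite("pics/both.png",np.vstack([cv2.resize(x,None,fx=1.65*2*.5,fy=1.65*2*.5) for x in(a,b)]))
cv2.imwrite("pics/topc.png",cv2.resize(a,None,fx=3.3,fy=3.3,interpolation=2))
cv2.imwrite("pics/sidec.png",cv2.resize(b,None,fx=3.3,fy=3.3,interpolation=2))
E
```

```text
(no output)
```

View pics/topc.png

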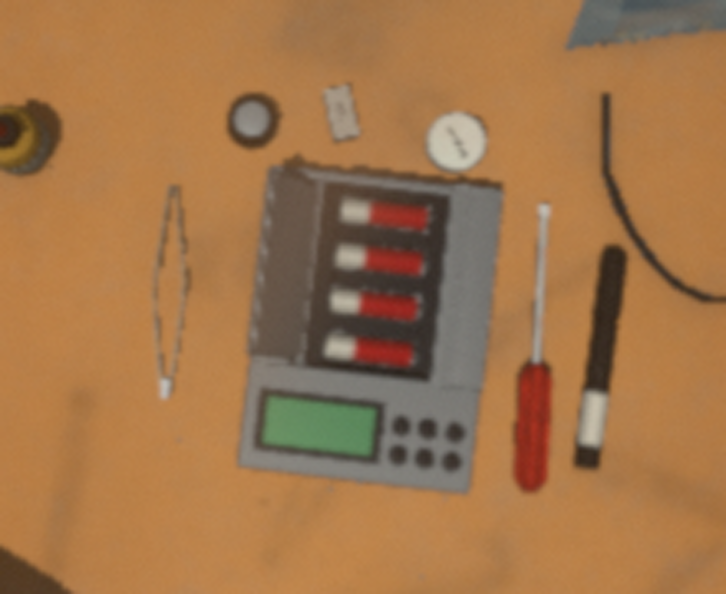

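View pics/sidec.png

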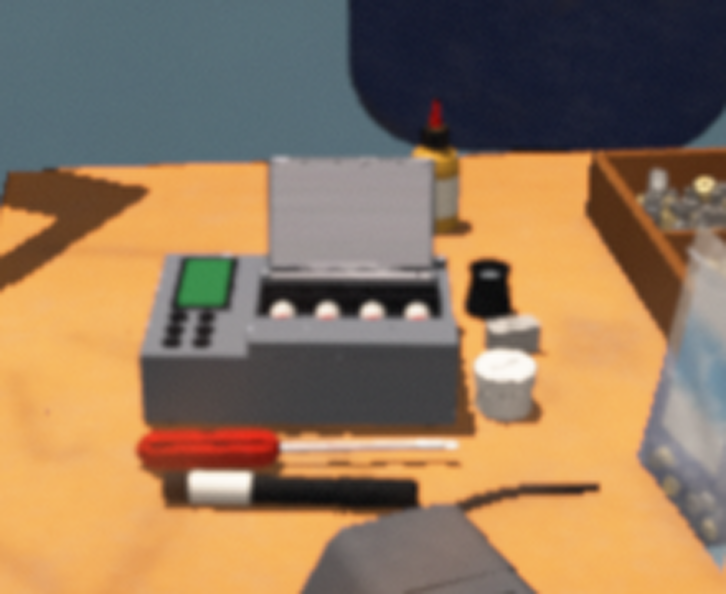

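The top crop shows the display strip nearest the robot, with housing corners at crop (240,466), (469,492) and (502,185). The door leans slightly out to the left (+y). The side crop shows the door upright, with its free edge from (270,158) to (433,158). The tweezers, screwdriver, marker and pots are all clear of the path.

```bash
cat > h.py <<'E'
import cv2,numpy as np
from rig import env
def proj(d,P):
    T=np.array(d["camera_from_world"]);return cv2.projectPoints(np.array(P,float).reshape(-1,1,3),cv2.Rodrigues(T[:3,:3])[0],T[:3,3],np.array(d["camera_matrix"]),np.array(d["dist_coeffs"]))[0].reshape(-1,2)
def world(p,P):
    c,s=np.cos(p[2]),np.sin(p[2]);P=np.array(P,float)
    return np.c_[p[0]+c*P[:,0]-s*P[:,1],p[1]+s*P[:,0]+c*P[:,1],P[:,2]]
def door(x,r,th,n=.002): # r from hinge, n outward offset
    return [.027+x,.042-r*np.cos(th)+n*np.sin(th),.044+r*np.sin(th)+n*np.cos(th)]
E
python3 - <<'E'
from h import *
from scipy.optimize import least_squares
T=env.capture("top");S=env.capture("side")
tp=np.array([[240,466],[469,492],[502,185]])/3.3+[200,150]
tP=np.array([[-85,70,46],[-85,-60,46],[85,-60,46]])/1e3
sp=np.array([[143,355],[148,422],[457,432]])/3.3+[170,130]
sP=np.array([[-85,-60,46],[-85,-60,0],[85,-60,0]])/1e3
dp=np.array([[270,158],[433,158]])/3.3+[170,130]
tdp=np.array([[249,356]])/3.3+[200,150]
def f(p):
    D=[door(-.049,.07,p[3]),door(.049,.07,p[3])]
    return np.r_[(proj(T,world(p,tP))-tp).ravel(),(proj(S,world(p,sP))-sp).ravel(),(proj(S,world(p,D))-dp).ravel(),(proj(T,world(p,D[:1]))-tdp).ravel()]
r=least_squares(f,[.45,.15,0,1.7],loss="soft_l1");p=r.x;print(p,np.round(r.fun,1))
np.save("p.npy",p)
W=world(p,[door(0,.07,p[3]),door(0,0.043,0),door(0,0.03,0),door(0,.07,0),[.027,-.031,.048]]);print(np.round(W,4))
# overlay
for d,n in((T,"t"),(S,"s")):
    im=d["img"][:,:,::-1].copy()
    q=p;poly=world(q,np.array([[-85,70,46],[-85,-60,46],[85,-60,46],[85,70,46]])/1e3)
    dd=world(q,[door(-.049,0,q[3]),door(-.049,.07,q[3]),door(.049,.07,q[3]),door(.049,0,q[3])])
    im=cv2.resize(im,None,fx=3,fy=3)
    for a,c in((poly,(0,255,0)),(dd,(255,0,255))):cv2.polylines(im,[np.int32(proj(d,a)*3+1)],True,c,1)
    x0,y0=(600,450) if n=="t" else (510,390)
    cv2.imwrite(f"pics/ov_{n}.png",im[y0:y0+540,x0:x0+390])
a=[cv2.imread(f"pics/ov_{n}.png") for n in"ts"];cv2.imwrite("pics/ov.png",np.hstack(a))
s=env.sense();print(s["eef_pos"])
E
```

```text
[ 0.51450862  0.15827781 -0.09779967  1.9352706 ] [-0.5 -0.4  1.  -0.6 -0.2  0.1 -1.1 -0.1 -1.3  2.3  0.3 -0.4 -1.  -0.8
  0.4 -0.6  0.  -1.1]
[[0.5481 0.2241 0.1087]
 [0.5413 0.1546 0.046 ]
 [0.5426 0.1676 0.046 ]
 [0.5386 0.1278 0.046 ]
 [0.5384 0.1248 0.048 ]]
[0.23804426 0.52340021 0.18045114]
```

View pics/ov.png

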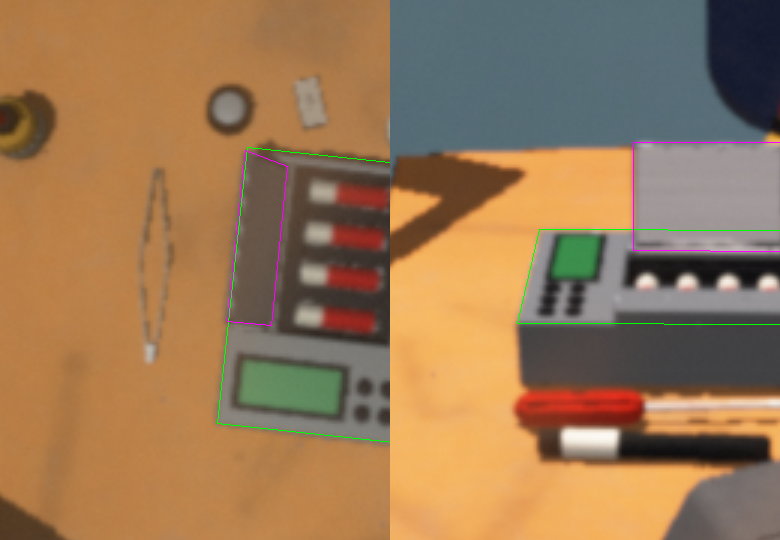

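The fit overlays well: readout yaw is −5.6° and the door is open to about 1.93 rad. I'll shut the fingers, turn the closing line along the hinge and go outside the door.

```bash
python3 -m creep '[[0,0.1,-0.09,0,-0.1],[0,0.2,-0.18,0,-0.2],[0,0.32,-0.28,0,-0.3],[0,0.44,-0.38,0,-0.4],[0,0.56,-0.47,0,-0.5],[0,0.67,-0.56,0,-0.6],[0,0.76,-0.64,0,-0.7],[0,0.784,-0.657,0,-0.79],[0,0.784,-0.657,0,-0.79],[0,0.784,-0.657,0,-0.79]]'; python3 -c "
from h import *
s=env.sense();print(s['eef_pos'],s['ee_rot'],s['wrist_force'],s['q'])
from scipy.spatial.transform import Rotation as R
print(R.from_quat(s['ee_rot'],scalar_first=True).as_matrix()[:,1])
p=np.load('p.npy');q=np.array(s['eef_pos'])
for y,z in((.105,.074),(.06,.074),(.052,.074),(.0377,.0692),(.0268,.0597),(.022,.046),(.009,.046)):print(y,z,np.round((world(p,[[.027,y,z]])[0]-q)/.4,3))"
```

```text
time_s: 2.25
eef_pos: [0.551, 0.2611, 0.1803]
ee_rot: [-0.0, 0.74, 0.673, -0.0]
wrist_force: [0.2, -0.7, 0.5]
gripper_width: 0.0003
grip_force: 0.0
[0.55097706 0.26113277 0.18032153] [-2.56139891e-04  7.39649026e-01  6.72992735e-01 -1.75190845e-04] [ 0.16868858 -0.7097696   0.52447406] [3.00545225e-01 2.79859677e-01 1.45166431e+00 3.19565031e-04
 1.41060316e+00 3.94795340e-01]
[ 9.95556753e-01 -9.41614256e-02 -6.14711574e-04]
0.105 0.074 [ 0.002 -0.002 -0.266]
0.06 0.074 [-0.009 -0.114 -0.266]
0.052 0.074 [-0.011 -0.134 -0.266]
0.0377 0.0692 [-0.015 -0.17  -0.278]
0.0268 0.0597 [-0.017 -0.197 -0.302]
0.022 0.046 [-0.019 -0.209 -0.336]
0.009 0.046 [-0.022 -0.241 -0.336]
```

```bash
python3 -m creep '[[0,0.002,-0.002,-0.1,0],[0,0.002,-0.002,-0.2,0],[0,0.002,-0.002,-0.266,0],[0,0,-0.03,-0.266,0],[0,-0.004,-0.055,-0.266,0],[0,-0.006,-0.075,-0.266,0],[0,-0.008,-0.095,-0.266,0],[0,-0.009,-0.115,-0.266,0],[0,-0.01,-0.125,-0.266,0],[0,-0.011,-0.134,-0.266,0],[0,-0.011,-0.134,-0.266,0]]'; python3 -c "
from h import *
a=env.capture('side')['img'][130:310,170:390];b=env.capture('top')['img'][150:330,200:420]
cv2.imwrite('pics/m1.png',cv2.resize(np.hstack([a,b])[:,:,::-1],None,fx=1.8,fy=1.8))"
```

```text
time_s: 3.62
eef_pos: [0.5475, 0.2068, 0.0743]
ee_rot: [0.0, 0.741, 0.672, 0.0]
wrist_force: [-0.3, -0.6, 2.0]
gripper_width: 0.0003
grip_force: 1.0
```

View pics/m1.png

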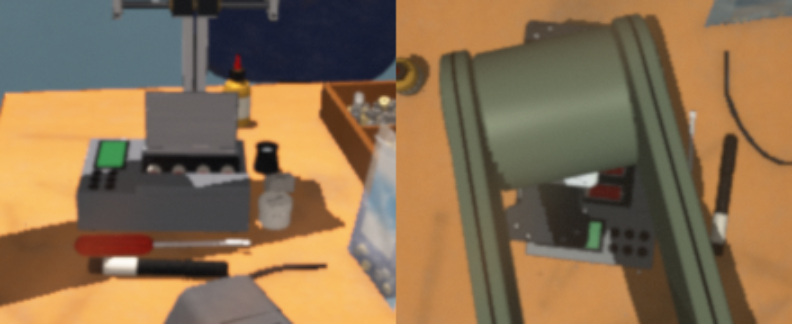

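The side view shows the fingers behind the middle of the door, which is now about upright. I'll continue round the arc.

```bash
python3 -m creep '[[0,-0.001,-0.012,-0.002,0],[0,-0.003,-0.024,-0.006,0],[0,-0.004,-0.036,-0.012,0],[0,-0.005,-0.047,-0.02,0],[0,-0.006,-0.056,-0.028,0],[0,-0.006,-0.063,-0.036,0],[0,-0.007,-0.068,-0.045,0],[0,-0.0075,-0.071,-0.053,0],[0,-0.0075,-0.071,-0.053,0]]'; python3 -c "
from h import *
a=env.capture('side')['img'][150:270,180:340]
s=env.sense();print(s['wrist_force'],s['ft_torque'])
cv2.imwrite('pics/m2.png',cv2.resize(a[:,:,::-1],None,fx=4,fy=4))"
```

```text
time_s: 4.85
eef_pos: [0.5462, 0.1761, 0.0546]
ee_rot: [0.003, 0.74, 0.672, 0.0]
wrist_force: [0.5, -4.8, 7.9]
gripper_width: 0.0008
grip_force: 3.9
[ 0.00887248 -5.0126715   7.98432034] [-1.28181369 -0.01146271 -0.01709843]
```

View pics/m2.png

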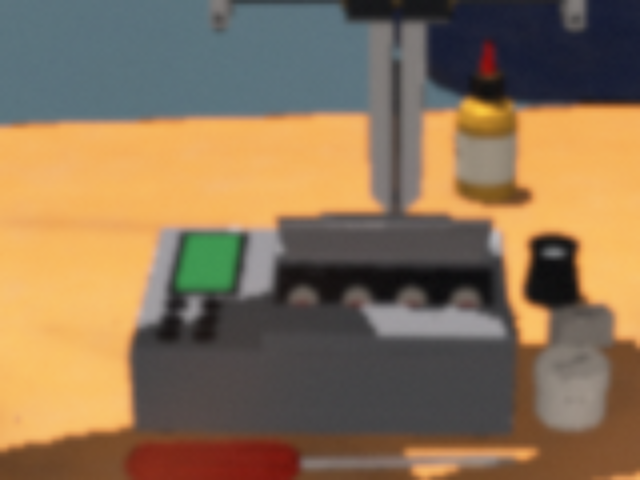

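Side view: the door is about 15–20° from level. The fingers are on its outer face at (395,210), between the hinge and the catch. I'll follow it down gently while relieving the sideways load.

```bash
python3 -m creep '[[0,-0.0005,-0.005,0,0],[0,-0.001,-0.01,-0.003,0],[0,-0.001,-0.011,-0.008,0],[0,-0.001,-0.011,-0.012,0],[0,-0.001,-0.011,-0.012,0]]'
```

```text
time_s: 5.52
eef_pos: [0.5424, 0.1749, 0.0468]
ee_rot: [-0.001, 0.74, 0.672, -0.001]
wrist_force: [-0.5, 1.6, 0.4]
gripper_width: 0.0003
grip_force: 0.6
```

```bash
python3 -c "
from h import *
a=env.capture('side')['img'][150:270,180:340]
s=env.sense();print(s['wrist_force'],s['ft_torque'],s['eef_pos'])
cv2.imwrite('pics/m3.png',cv2.resize(a[:,:,::-1],None,fx=4,fy=4))"
```

```text
[-0.3206989   1.63781898 -0.76291886] [0.2091717  0.05775608 0.03334304] [0.54249433 0.17489084 0.04689277]
```

View pics/m3.png

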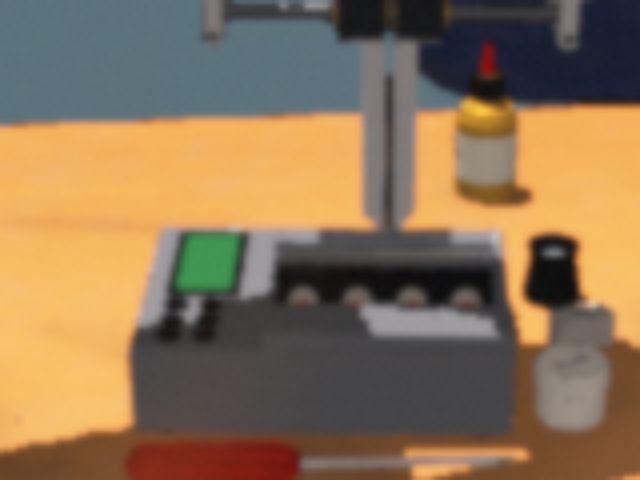

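```bash
python3 -c "
from h import *
d=env.capture('side');p=np.load('p.npy');q=env.sense()['eef_pos']
f=lambda P:np.round((proj(d,P)-[180,150])*4).astype(int).tolist()
print('tcp',f([q]))
for th in(0,.1,.2,.3,.4,.5,.6,.8,1.57,2):print(th,f(world(p,[door(-.049,.07,th),door(.049,.07,th),door(-.03,.043,th,.01),door(-.049,.07,th,-.0025)])))
print('hinge',f(world(p,[door(-.049,0,0),door(.049,0,0)])),'lip',f(world(p,[[-.029,-.031,.0545],[.083,-.031,.0545]])),'cells',f(world(p,[[-.012,-.022,.027]])))
m=env.masks_of('side','door_edge');print([(x['score'],x['position'],[ (v.min(),v.max()) for v in np.nonzero(x['region'])]) for x in m])
"
```

```text
tcp [[383, 269]]
0 [[277, 317], [494, 317], [320, 274], [277, 325]]
0.1 [[276, 302], [495, 303], [320, 265], [276, 312]]
0.2 [[276, 287], [495, 288], [320, 255], [276, 297]]
0.3 [[276, 272], [495, 273], [320, 246], [276, 282]]
0.4 [[276, 256], [495, 257], [320, 236], [276, 266]]
0.5 [[276, 241], [495, 241], [320, 227], [276, 251]]
0.6 [[276, 225], [495, 226], [320, 218], [276, 235]]
0.8 [[277, 195], [495, 196], [321, 201], [277, 205]]
1.57 [[281, 117], [490, 118], [322, 164], [281, 121]]
2 [[284, 109], [486, 110], [323, 165], [283, 108]]
hinge [[283, 250], [486, 251]] lip [[260, 303], [511, 304]] cells [[300, 348]]
[(0.61, [273.7, 205.0], [(np.int64(207), np.int64(214)), (np.int64(250), np.int64(301))])]
```

```bash
python3 -c "
from h import *
d=env.capture('side');p=np.load('p.npy');q=np.array(env.sense()['eef_pos'])
f=lambda P:np.round((proj(d,P)-[180,150])*4).astype(int).tolist()
for h in(0,.01,.02,.05,.097):print(h,f([q+[0,0,h]]))
a=cv2.resize(d['img'][190:235,240:310][:,:,::-1],None,fx=9,fy=9,interpolation=2)
cv2.imwrite('pics/m4.png',a)
print('fullpix offset 240,190; tcp', (proj(d,[q])-[240,190])*9, 'edges',[(th,np.round((proj(d,world(p,[door(0,.07,th),door(0,.07,th,-.0025),door(0,.043,th,.01),door(0,.0,th)]))-[240,190])*9)[:,1]) for th in(0,.2,.3,.4,.5,.6)])
t=env.capture('top');print('top tcp',proj(t,[q]))
"
```

```text
0 [[384, 269]]
0.01 [[384, 250]]
0.02 [[384, 230]]
0.05 [[384, 171]]
0.097 [[385, 75]]
fullpix offset 240,190; tcp [[323.00235218 244.47331998]] edges [(0, array([353., 373., 258., 203.])), (0.2, array([287., 309., 215., 202.])), (0.3, array([253., 275., 194., 202.])), (0.4, array([218., 240., 172., 202.])), (0.5, array([182., 205., 151., 202.])), (0.6, array([147., 170., 131., 202.]))]
top tcp [[306.09673178 233.16854406]]
```

View pics/m4.png

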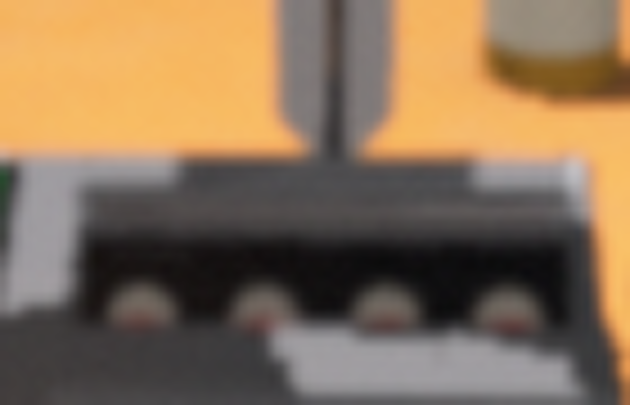

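The crop shows the door edge (light strip, rows 182–205) at about 0.5 rad. The fingertips sit near row 155 and the TCP should project to row 244, so the tool is really about 18 mm higher than reported. I'll keep following down and use the picture and force as feedback.

```bash
python3 -m creep '[[0,0,-0.002,-0.006,0],[0,0,-0.004,-0.012,0],[0,-0.001,-0.006,-0.018,0],[0,-0.001,-0.007,-0.0225,0],[0,-0.001,-0.007,-0.0225,0]]'; cat > look.py <<'E'
from h import *
import sys
d=env.capture('side');p=np.load('p.npy');s=env.sense();q=np.array(s['eef_pos'])
print(np.round(q,4),np.round(s['wrist_force'],1),'tcp row',proj(d,[q])[0])
cv2.imwrite(f'pics/{sys.argv[1]}.png',cv2.resize(d['img'][190:235,240:310][:,:,::-1],None,fx=9,fy=9,interpolation=2))
g=cv2.cvtColor(d['img'],cv2.COLOR_RGB2GRAY)
for c in(255,290):print(c,g[196:236,c-2:c+3].mean(1).astype(int).tolist())
E
python3 look.py m5
```

```text
time_s: 6.4
eef_pos: [0.5438, 0.1712, 0.039]
ee_rot: [0.0, 0.741, 0.672, 0.0]
wrist_force: [0.0, 1.2, -0.0]
gripper_width: 0.0002
grip_force: 0.5
[0.5438 0.1712 0.0391] [ 0.6  1.  -0.1] tcp row [276.63349457 221.82862875]
255 [193, 194, 193, 193, 194, 194, 194, 194, 195, 195, 189, 173, 160, 158, 156, 145, 114, 71, 54, 59, 67, 66, 58, 33, 26, 49, 79, 97, 96, 81, 65, 60, 60, 60, 61, 61, 63, 68, 71, 72]
290 [187, 187, 187, 188, 190, 191, 193, 194, 195, 194, 187, 173, 158, 146, 119, 93, 83, 81, 76, 67, 69, 86, 86, 43, 17, 15, 16, 17, 22, 32, 51, 87, 128, 149, 156, 157, 155, 138, 100, 75]
```

View pics/m5.png

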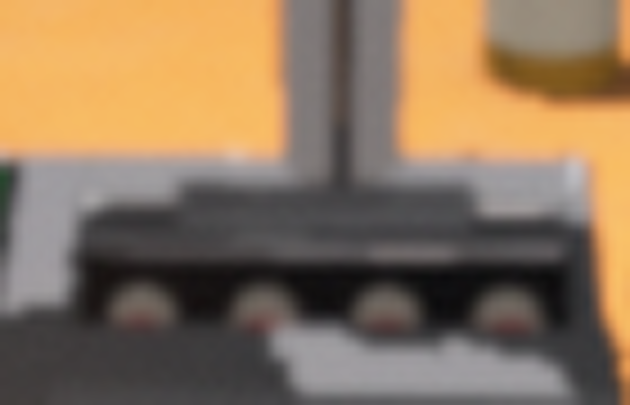

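The picture shows the catch (rows 185–225) in front of the fingers and the free edge at about row 250, so the door is near 0.34 rad. That matches the 19 mm z bias. Contact is on the outer face, on the hinge side of the catch, so I'll go down about 12 mm more.

```bash
python3 -m creep '[[0,0,0,-0.006,0],[0,0,-0.001,-0.012,0],[0,0,-0.001,-0.018,0],[0,0,-0.002,-0.024,0],[0,0,-0.002,-0.03,0],[0,0,-0.002,-0.03,0]]'; python3 look.py m6
```

```text
time_s: 7.2
eef_pos: [0.5434, 0.1705, 0.0268]
ee_rot: [-0.0, 0.741, 0.672, -0.0]
wrist_force: [0.6, -0.4, 1.3]
gripper_width: 0.0005
grip_force: 0.5
[0.5433 0.1706 0.0268] [ 0.1 -1.1  2.1] tcp row [276.39033593 227.75079161]
255 [194, 193, 193, 193, 193, 194, 194, 194, 195, 194, 189, 173, 159, 157, 156, 151, 151, 140, 87, 58, 57, 56, 57, 57, 57, 57, 59, 66, 77, 76, 66, 61, 60, 59, 60, 62, 64, 68, 71, 72]
290 [187, 187, 186, 188, 189, 191, 192, 194, 194, 194, 188, 172, 160, 157, 156, 155, 167, 171, 111, 65, 62, 60, 61, 66, 67, 63, 57, 58, 65, 68, 70, 81, 116, 147, 156, 157, 155, 139, 101, 75]
```

View pics/m6.png

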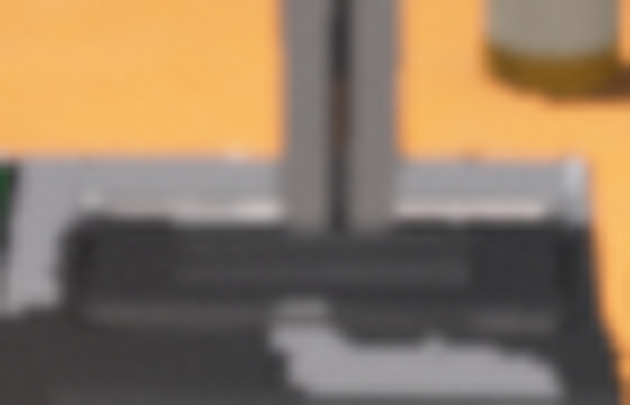

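The door now covers the cells, with the edge at about rows 305–325 (about 0.1 rad). I'll press the last few mm down.

```bash
python3 -m creep '[[0,0,0,-0.003,0],[0,0,0,-0.006,0],[0,0,0,-0.009,0],[0,0,0,-0.0115,0],[0,0,0,-0.0115,0]]'; python3 look.py m7
```

```text
time_s: 7.88
eef_pos: [0.5434, 0.1706, 0.0223]
ee_rot: [-0.0, 0.741, 0.672, 0.0]
wrist_force: [0.1, -1.5, 1.7]
gripper_width: 0.0001
grip_force: 0.7
[0.5434 0.1707 0.0223] [-0.2 -0.4  0.4] tcp row [276.41231806 229.82341986]
255 [194, 193, 193, 193, 193, 194, 194, 194, 195, 194, 190, 172, 160, 157, 157, 159, 177, 186, 139, 80, 60, 59, 59, 59, 60, 59, 59, 60, 60, 60, 59, 60, 60, 60, 61, 61, 63, 68, 72, 72]
290 [188, 187, 187, 188, 190, 191, 192, 193, 194, 194, 187, 172, 160, 158, 156, 154, 173, 190, 141, 75, 50, 46, 53, 62, 64, 66, 66, 64, 62, 58, 59, 78, 116, 146, 156, 157, 155, 138, 101, 74]
```

```bash
python3 -m creep '[[0,0,0,-0.003,0],[0,-0.0005,-0.007,-0.003,0],[0,-0.001,-0.014,-0.003,0],[0,-0.002,-0.021,-0.003,0],[0,-0.0025,-0.028,-0.003,0],[0,-0.0025,-0.028,-0.003,0]]'; python3 look.py m8
```

```text
time_s: 8.68
eef_pos: [0.5424, 0.1595, 0.0212]
ee_rot: [-0.0, 0.741, 0.672, 0.0]
wrist_force: [0.4, 4.4, 0.1]
gripper_width: 0.0007
grip_force: 2.3
[0.5424 0.1595 0.0212] [0.  3.9 0.3] tcp row [276.49947209 233.09945414]
255 [193, 193, 193, 193, 194, 194, 194, 194, 195, 194, 189, 172, 161, 158, 157, 156, 165, 164, 128, 123, 127, 96, 66, 60, 61, 61, 60, 61, 62, 61, 61, 61, 60, 60, 61, 61, 64, 68, 72, 72]
290 [188, 188, 187, 188, 190, 192, 193, 194, 194, 194, 188, 172, 160, 157, 156, 155, 173, 196, 179, 160, 130, 77, 48, 46, 53, 61, 62, 63, 61, 58, 57, 57, 58, 63, 87, 127, 149, 138, 101, 75]
```

The fingers are on the catch at about 4 N, which is the slide's stiction. I'll keep pushing at the same height.

```bash
python3 -m creep '[[0,-0.0005,-0.006,0,0],[0,-0.001,-0.012,0,0],[0,-0.002,-0.018,0,0],[0,-0.0025,-0.024,0,0],[0,-0.0025,-0.024,0,0]]'; python3 look.py m9
```

```text
time_s: 9.35
eef_pos: [0.5417, 0.1532, 0.0213]
ee_rot: [-0.002, 0.741, 0.671, 0.003]
wrist_force: [2.1, 13.6, -0.5]
gripper_width: 0.0006
grip_force: 6.4
[0.5417 0.1532 0.0213] [ 1.7 13.2 -1.5] tcp row [276.49799928 234.65689568]
255 [194, 194, 193, 194, 194, 194, 194, 195, 195, 195, 190, 173, 161, 158, 156, 156, 165, 163, 111, 75, 103, 140, 129, 84, 62, 61, 60, 61, 61, 61, 60, 61, 60, 60, 61, 62, 64, 68, 72, 72]
290 [187, 187, 187, 188, 190, 192, 193, 194, 195, 194, 188, 173, 160, 158, 157, 156, 174, 198, 186, 167, 137, 128, 117, 72, 47, 48, 58, 63, 63, 60, 59, 58, 58, 57, 58, 65, 83, 99, 91, 74]
```

```bash
python3 -m creep '[[0,-0.0005,-0.005,0,0],[0,-0.0005,-0.008,0,0],[0,-0.0005,-0.008,0,0]]'; python3 look.py m10; python3 -c "
from h import *
d=env.capture('side');p=np.load('p.npy')
for sl in(0,.003,.006,.009,.012):print(sl,[np.round((proj(d,world(p,[door(.02,.043+sl,th,.01),door(.02,sl+.07,th)]))-[240,190])*9)[:,1] for th in (-.03,0,.03,.06)])
print('lip nose',(proj(d,world(p,[[.027,-.031,.0545]]))-[240,190])*9)"
```

```text
time_s: 9.78
eef_pos: [0.5418, 0.1531, 0.0215]
ee_rot: [-0.004, 0.741, 0.671, 0.005]
wrist_force: [1.1, 20.4, -2.8]
gripper_width: 0.0004
grip_force: 10.2
[0.5417 0.1531 0.0214] [ 1.8 19.5 -1.8] tcp row [276.50706574 234.62018386]
255 [194, 194, 193, 194, 194, 194, 195, 195, 195, 194, 189, 173, 161, 158, 157, 157, 166, 163, 112, 75, 103, 141, 132, 90, 65, 60, 60, 61, 60, 61, 61, 61, 61, 60, 61, 61, 64, 68, 71, 72]
290 [188, 188, 187, 189, 190, 191, 194, 194, 195, 195, 188, 173, 160, 158, 157, 156, 175, 199, 187, 168, 137, 130, 121, 73, 48, 50, 59, 64, 63, 58, 57, 58, 58, 57, 57, 61, 72, 86, 83, 73]
0 [array([264., 363.]), array([258., 354.]), array([252., 344.]), array([245., 334.])]
0.003 [array([271., 370.]), array([265., 361.]), array([258., 351.]), array([251., 341.])]
0.006 [array([278., 378.]), array([271., 368.]), array([264., 357.]), array([257., 347.])]
0.009 [array([285., 385.]), array([278., 375.]), array([270., 364.]), array([263., 353.])]
0.012 [array([292., 393.]), array([284., 382.]), array([276., 370.]), array([268., 359.])]
lip nose [[327.76131487 322.28409292]]
```

View pics/m10.png

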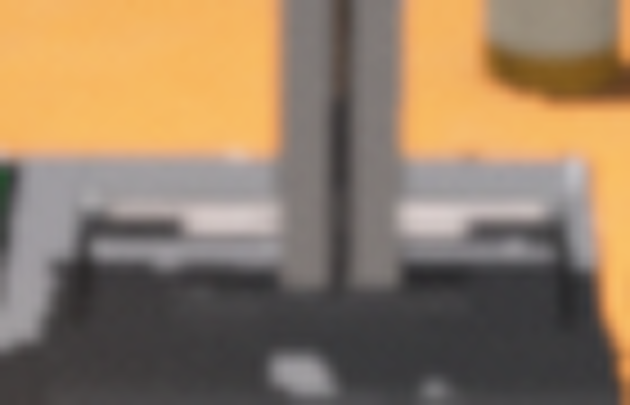

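The slide is at its hard stop: 20 N gave no more motion. The catch crest is at about row 287 (predicted 284 at 12 mm), and the hinge slot shows as a gap behind. Next I'll relieve the push and lift straight away.

```bash
python3 -m creep '[[0,0.001,0.01,0,0],[0,0.002,0.017,0,0],[0,0.002,0.018,0.01,0],[0,0.002,0.018,0.03,0],[0,0.002,0.018,0.1,0],[0,0.002,0.018,0.2,0],[0,0.002,0.1,0.3,0],[0,0.002,0.2,0.3,0],[0,0.002,0.3,0.3,0],[0,0.002,0.4,0.3,0],[0,0.002,0.4,0.3,0]]'; python3 look.py m11; python3 -c "
from h import *
t=env.capture('top')
for m in env.masks_of('top','catch_foot'):print(m['score'],m['position'],m['region'].sum())
p=np.load('p.npy')
print([ (sl,np.round(proj(t,world(p,[door(0,.035+sl,.025)]))[0],1)) for sl in(0,.012)])
print([(m['score'],m['region'].sum()) for m in env.masks_of('top','cell_0')])"
```

```text
time_s: 11.25
eef_pos: [0.542, 0.3076, 0.1417]
ee_rot: [0.001, 0.74, 0.673, -0.0]
wrist_force: [0.8, 0.1, -0.1]
gripper_width: 0.0006
grip_force: 0.0
[0.542  0.3061 0.1415] [0.2 0.2 0.5] tcp row [269.27598484 147.98653752]
255 [179, 178, 179, 179, 180, 180, 180, 180, 181, 177, 156, 100, 60, 53, 54, 62, 76, 87, 78, 58, 50, 51, 52, 52, 52, 52, 53, 52, 53, 62, 97, 131, 140, 140, 141, 141, 137, 116, 80, 65]
290 [174, 173, 172, 174, 175, 177, 178, 179, 180, 179, 172, 155, 144, 142, 141, 139, 158, 183, 168, 145, 97, 59, 48, 46, 57, 76, 98, 112, 98, 100, 122, 138, 140, 139, 141, 141, 140, 124, 89, 67]
0.83 [315.7, 236.7] 1551
[(0, array([312.7, 233.5])), (0.012, array([319.2, 234.2]))]
[]
```

```bash
python3 -c "
from h import *
t=env.capture('top');s=env.capture('side');p=np.load('p.npy')
ys=np.arange(.05,-.04,-.002)
for d in(t,s):
  g=cv2.cvtColor(d['img'],cv2.COLOR_RGB2GRAY).astype(np.float32);v=0
  for x in np.arange(.005,.05,.004):
    P=proj(d,world(p,[[x,y,.046] for y in ys])).astype(np.float32);v=v+cv2.remap(g,P[:,:1],P[:,1:],1).ravel()
  print([(int(round(y*1e3)),int(a/12)) for y,a in zip(ys,v)])
"
```

```text
[(50, 117), (48, 96), (46, 93), (44, 121), (42, 138), (40, 144), (38, 155), (36, 156), (34, 139), (32, 104), (30, 82), (28, 90), (26, 101), (24, 105), (22, 106), (20, 101), (18, 95), (16, 87), (14, 75), (12, 66), (10, 65), (8, 63), (6, 61), (4, 64), (2, 62), (0, 61), (-2, 65), (-4, 67), (-6, 67), (-8, 66), (-10, 66), (-12, 67), (-14, 73), (-16, 79), (-18, 83), (-20, 88), (-22, 93), (-24, 95), (-26, 100), (-28, 108), (-30, 113), (-32, 122), (-34, 133), (-36, 137), (-38, 137)]
[(50, 133), (48, 135), (46, 140), (44, 146), (42, 154), (40, 161), (38, 158), (36, 155), (34, 149), (32, 143), (30, 131), (28, 115), (26, 103), (24, 95), (22, 87), (20, 79), (18, 71), (16, 60), (14, 50), (12, 47), (10, 45), (8, 48), (6, 53), (4, 60), (2, 66), (0, 71), (-2, 74), (-4, 75), (-6, 75), (-8, 78), (-10, 86), (-12, 97), (-14, 111), (-16, 123), (-18, 132), (-20, 138), (-22, 140), (-24, 141), (-26, 141), (-28, 141), (-30, 141), (-32, 141), (-34, 141), (-36, 140), (-38, 139)]
```

The door is shut with no cells showing. A bright gap of about 11–12 mm behind its hinge end confirms the slide stayed home.

```bash
python3 -c "
from rig import env
print(env.job_done())"
```

```text
the job is handed in; nothing more can be done
None
```

The battery door is folded shut and was pushed to its 12 mm stop under the lip, then released; the arm is clear of everything, and the job is handed in, but no verdict came back.

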